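Stopper the biscuit tin and lift off its outer cover

ROBOT

A 6-joint arm with a two-finger parallel gripper is mounted at the origin on a cart in front of the work surface, level with it; the furniture and walls round the work are solid. World frame = base frame: x ahead of the robot, y to its left, z up, the work surface at z = 0. Lengths are in m, angles in rad, forces in N, time in s.
With the tool pointing down it reaches from about 0.375 to 0.9 m from the base axis. Payload 3.1 kg.
Tool frame: the origin (TCP) lies where the fingers leave the gripper's body, on its centre line; the fingertips stand manip.tip_reach ahead of it and the grasp point (between the pads) lies 54 mm ahead of it (manip.tip_reach is the distance from the TCP to the fingertips, in m); z points along the fingers, y is the direction in which the jaws open and shut (so a half turn about z gives the same grasp; the last joint's range is limited). The gripper opens to 85 mm and grips with 20 to 120 N. Pads are 22 mm wide; open, the fingers measure 114 mm over their backs; the gripper's body (76 mm by 85 mm) begins 54 mm behind the grasp point. The pads swing forward as they close: fully open they stand 13 mm farther back than shut.
Start: joints at [1.083, 0.527, 1.433, -0, 1.181, -0.178], TCP at [0.191, 0.595, 0.304] pointing down, gripper open.
Joint ranges: [-3.08, 3.08], [-0.75, 2.2], [0.22, 2.44], [-1.43, 4.57], [0, 2.65], [-2.85, 2.85]. Speed limits (rad/s): [2.79, 2.79, 3.14, 3.14, 3.14, 3.14].

INTERFACE

Orientations are given as a unit quaternion [x, y, z, w].
In Python, from station import manip, cams, order gives the robot as it stands. The module is installed in compiled form; this text tells all that it offers.
- The arm moves only by the tool drive_tool, never from a script. Its arguments are lists of equal length, an entry for each row: "linear": the shift along the tool's x, y, z in mm, a list of three; "rot": the turn, a rotation vector about the tool's x, y, z in degrees, a list of three; "hand": the finger opening in mm, from 0 to 85.4. A call has 1 to 20 rows; each row shifts and turns the pose as measured when the row begins, along the tool's axes as they then stand; what a row does not reach is not made up. A row lasts 1/12 s, in which the tool goes at most 41.7 mm and 7.16 degrees, less where a joint would pass 70% of its speed; a pose out of reach is approached as far as the arm can. A call with a gripper value outside its range is refused whole. The fingers move at their own pace and stop on an object; "force" is the grip in N (left out, the last holds). Time passes only in rows, so rows that do not move let the fingers close. It gives the time, the measured TCP pose, the force and the opening at its end, in the units of the state.
- manip.sense(): the state, without advancing time (a new reading comes with each control period).
- cams.snapshot(name): name is "side" or "top" or "wrist"; returns the picture (480x640x3 uint8, red, green, blue); there is no depth.
- cams.camera_model(name): a dict with "vfov" (degrees; the focal length in pixels is half the picture's height over the tangent of half this angle, whatever the lens; pixels are square), "cx", "cy" (the principal point, pixels), "k1" (the pictures are not rectified: a ray, as slopes to the right and down, at radius r is drawn at 1 + k1 r^2 times it, then the intrinsics apply), "rvec" (rotation vector, rad) and "tvec" (3), from world to camera coordinates, as OpenCV has them. Camera axes: x right, y down, z forward; pixel columns grow to the right and rows downward; lengths in m; the calibration is good to about 2 mm. A picture is of the moment at which its call begins: read the wrist's pose just before it. camera_model takes no time and is no camera call; for the wrist camera it gives the pose at the moment of the call.
- order.sign_off(): hands the job in, once; it reports no verdict.
Trained networks look in the newest picture that a camera, given by its name, has taken for a name from the list of things; names that differ only in an ending like _2 or _b are one class to them, and where a whole thing is asked for, a point or a joint stands for the part that bears it (a point fixed in the world has none). Each returns a list of dicts, best first, with "score" (0 to 1); they miss things now and then, are a little off and sometimes report something else, mostly with a low value. They report only what shows in the picture. A call takes as long as a camera call. They do not tell look-alikes from the thing itself.
- cams.regions_of(label, camera): "pixels" (480x640 bool, what is visible of it) and "rect" ([left, top, right, bottom] in pixels, round what is visible of it).
- cams.spot_point(label, camera): "at" ([column, row] in pixels: a listed point, or the origin of a listed thing).
The state is a dict: "t": time; "q": joint angles; "qd": joint speeds; "tau": joint torques, N m; "tcp_pos": TCP position; "tool_rot": TCP orientation; "force": force on the tool from outside, world axes, zero at the start; "ft_torque": the same for the moment, N m; "finger_gap": opening from 0.0 (shut) to 1.0 (fully open).
Only numpy, scipy, OpenCV 4.12 (cv2) and the standard library are available. Lean on these libraries where they do the work, as an engineer would, in place of code of your own. Each camera call takes 0.05 s, during which the arm holds its last target. There are 200 camera calls.

TASK

Press the sprung catch lever on the biscuit tin's stand down until it snaps over and stays down by itself, which draws the catch back from the tin's mouth. Then carry the two nested lids together from the cooling rack by the wooden knob, lower them gently onto the tin until the inner lid is fully seated with the steel cover still on it, let go, and lift the steel cover alone straight up by its collar, leaving the inner lid seated and undisturbed. Finish while still holding the cover, level and well clear (a hand's breadth) above the tin, and leave everything else where it stands.

Things in the scene. Friction and masses are not known exactly. Their poses are not given: they have to be found in the camera images.
- tin_stand: Fixed wooden base plate (124 x 204 x 12 mm) carrying a fixed open round steel tin (outer radius 48 mm, mouth radius 44, rim 82 above the counter) and, on the stand's +y side, a grey catch housing (36 mm wide, 67 to 116 from the tin's axis, top 98 above the counter). Origin on the counter on the tin's axis, z up; its place and yaw vary.
- tin_rim (a point): Centre of the tin's mouth at rim height (82 mm above the counter), axes as the stand's.
- catch_lever (a joint): Hinge of the catch lever, rad. 0 = sprung up (pad arm rising 0.3 rad outward), 0.6 = fully down on its stop. It takes about 8 N downward at the pad; up to 0.45 it springs back when let go, beyond that it snaps to 0.6 and stays there.
- lever_pad (a point): Centre of the top face of the lever's black pad (32 x 32 mm), where to press; 108 mm above the counter at rest, 76 mm when held down; moves with the lever. The hinge lies 55 mm from it towards the tin, 108 mm from the tin's axis and 88 mm above the counter, parallel to the stand's x.
- catch_tongue: Steel tongue (20 mm wide, 6 mm thick, 2 to 8 mm above the rim) which the lever works. Origin at its tip: 33 mm from the tin's axis when the lever is up (so it bars the mouth), 67 mm (clear of the lids) when the lever is held down.
- rack: Black wire cooling rack, 292 x 422 x 26 mm, fixed, flat top 26 mm above the counter; the lids and a jam jar stand on it. Origin on the counter under its centre, long side along its y.
- inner_lid: Light wooden inner lid, 0.16 kg. Origin: centre of its underside, z up. Plug radius 41 mm (37 at the foot) from z 0 to 18, flange radius 47 from z 18 to 22, straight round knob 20 mm in diameter from z 22 to 75. Seated, the flange lies on the tin's rim, so the origin is 18 mm below the rim.
- cover_lid: Round steel cover, loose over the inner lid, 0.18 kg. Origin: centre of the skirt's lower edge, z up. Skirt 113 mm across (108 inside), z 0 to 16 mm; top plate z 12 to 16 with a 26 mm hole; collar 42 mm across round the hole, z 16 to 38. Nested, its origin is 10 mm above the inner lid's and the knob stands 27 mm above the collar: the knob lifts both lids, the collar the cover alone.
- jam_jar: Glass jam jar, 62 mm across, 85 mm high, standing at the far end of the rack; origin under its centre. Bystander.
- tape_roll: Roll of tape lying flat, 96 mm across, 25 mm high, beyond the stand; origin under its centre. Bystander.
- coin_tray: Dark rubber coin tray, 115 x 170 x 17 mm, front left; origin under its centre. Bystander.
- tongs_0: Steel tongs, 222 x 45 x 18 mm, at the right; origin under their centre. Bystander.
- price_stand_2: Small bent black price stand, 47 x 88 x 58 mm, at the left; origin under its centre. Bystander.
Mind the look-alikes: they are no part of the job. Of the things shaped like the cover_lid, the steel one is meant.

How it is judged:
On the way, in this order (a step that is already met when the one before it is completed fails the run):
1. the catch lever is held down by its detent with the gripper away from it (value of joint catch_lever above 0.52 rad and distance between the grasp point and lever_pad above 0.05 m), for 0.3 s.
2. both lids, still nested, are seated on the tin and the knob is let go (value of joint catch_lever above 0.52 rad and horizontal distance between inner_lid and tin_rim below 0.006 m and z of inner_lid in the frame of tin_rim between -0.021 and -0.015 m and angle between each of inner_lid, cover_lid's own z axis and vertical below 0.06 rad and z of cover_lid in the frame of inner_lid between 0.0075 and 0.0125 m and contact force between the fingers and inner_lid below 0.1 N), for 0.2 s.
At the end, for the whole second after the job is handed in: Lever held down (over 0.52 rad); inner lid seated (within 6 mm of the tin axis, 3 mm of height, 0.06 rad of level), still, untouched; cover held by the fingers alone, still, level to 0.25 rad, at least 50 mm above its nested place, within 100 mm of the tin axis (value of joint catch_lever above 0.52 rad and horizontal distance between inner_lid and tin_rim below 0.006 m and z of inner_lid in the frame of tin_rim between -0.021 and -0.015 m and angle between inner_lid's own z axis and vertical below 0.06 rad and z of cover_lid in the frame of inner_lid above 0.06 m and horizontal distance between cover_lid and tin_rim below 0.1 m and angle between cover_lid's own z axis and vertical below 0.25 rad and linear speed of cover_lid below 0.05 m/s and linear speed of inner_lid below 0.02 m/s and contact force between the fingers and cover_lid above 1 N and contact force between cover_lid and inner_lid below 0.05 N and contact force between cover_lid and tin_stand below 0.05 N and contact force between the arm and inner_lid below 0.1 N); the arm keeps its last pose, push and grip.
It fails at once if the cover is parted from the inner lid while the inner lid is not seated on the tin (z of cover_lid in the frame of inner_lid above 0.018 m and not (horizontal distance between inner_lid and tin_rim below 0.006 m and z of inner_lid in the frame of tin_rim between -0.021 and -0.015 m and angle between inner_lid's own z axis and vertical below 0.06 rad)).
It fails at once if the inner lid is dropped (linear speed of inner_lid above 0.4 m/s and contact force between the fingers and inner_lid below 0.05 N).
It fails at once if a lid is tipped over (angle between any of cover_lid, inner_lid's own z axis and vertical above 0.7 rad).
It fails at once if one of the other things on the counter is moved by more than 30 mm (distance of any of jam_jar, tape_roll, coin_tray, tongs_0, price_stand_2 from where it was at the start of the episode above 0.03 m).
It also fails if it takes over 61 s, if anything falls off the work surface, if the arm or the gripper's body presses on something with over 40 N, if the wrist force passes 120 N, or if a joint passes its speed limit or range.

## Working session

There is one attempt and no reset: what is moved stays moved. The work goes in short steps, Python scripts to look and compute and a tool call to move; the robot and the scene stay as the last step left them, time stands still between calls to the robot, and variables do not carry over. Pictures are saved under pics/ and viewed, about 8 in all and at most 12, crops included, and the job is handed in when it is done.

Besides the shell and the picture viewer there is one more tool, called after "Request:" as name(argument=value, ...) on one line, values as JSON. drive_tool: Moves the arm, as the interface text tells. Its arguments: {"type":"object","properties":{"linear":{"type":"array","items":{"type":"array","items":{"type":"number"}}},"rot":{"type":"array","items":{"type":"array","items":{"type":"number"}}},"hand":{"type":"array","items":{"type":"number"}},"force":{"type":"number"}},"required":["linear","rot","hand"]}

```bash
mkdir -p pics; cat > h.py <<'E'
import numpy as np, cv2
from scipy.spatial.transform import Rotation as R
from station import manip, cams, order
def snap(n,f=None,crop=None,scale=1):
    m=cams.camera_model(n); im=cams.snapshot(n)
    if f:
        o=im[:,:,::-1]
        if crop: o=o[crop[1]:crop[3],crop[0]:crop[2]]
        if scale!=1:o=cv2.resize(o,None,fx=scale,fy=scale,interpolation=cv2.INTER_CUBIC)
        cv2.imwrite('pics/'+f,o)
    return m,im
def KM(m):
    f=240/np.tan(np.radians(m['vfov'])/2)
    return np.array([[f,0,m['cx']],[0,f,m['cy']],[0,0,1.]]),np.array([m['k1'],0,0,0,0.])
def ray(m,p):
    K,D=KM(m); u=cv2.undistortPoints(np.array([[p]],float),K,D)[0,0]
    Rm=cv2.Rodrigues(np.array(m['rvec'],float))[0]; t=np.array(m['tvec'],float).ravel()
    return -Rm.T@t, Rm.T@np.array([u[0],u[1],1.])
def atz(m,p,z):
    c,d=ray(m,p); return c+d*(z-c[2])/d[2]
def proj(m,P):
    K,D=KM(m); return cv2.projectPoints(np.array(P,float).reshape(-1,1,3),np.array(m['rvec'],float),np.array(m['tvec'],float),K,D)[0][:,0]
def tri(ms,ps):
    A=0;b=0
    for m,p in zip(ms,ps):
        c,d=ray(m,p); d=d/np.linalg.norm(d); M=np.eye(3)-np.outer(d,d); A=A+M; b=b+M@c
    return np.linalg.solve(A,b)
E
cat > a.py <<'E'
from h import *
np.set_printoptions(precision=3,suppress=True)
ms={}
for n in ('top','side'):
    ms[n],_=snap(n,n+'0.png')
    print(n,'cam at',ray(ms[n],(320,240))[0])
Z=dict(tin_stand=0,tin_rim=.082,lever_pad=.108,catch_tongue=.087,rack=0,inner_lid=.026,cover_lid=.036,jam_jar=.026,tape_roll=0,coin_tray=0,tongs_0=0,price_stand_2=0)
for l,z in Z.items():
    for n in ms:
        for d in cams.spot_point(l,n)[:4]: print(l,n,round(d['score'],2),np.round(d['at'],1),atz(ms[n],d['at'],z))
print(manip.tip_reach,manip.sense())
E
python3 a.py
```

```text
top cam at [-0.259  0.156  1.854]
side cam at [0.221 1.289 1.301]
tin_stand top 0.97 [267.9 246.9] [0.557 0.14  0.   ]
tin_rim top 0.72 [263.9 240.3] [0.549 0.15  0.082]
tin_rim side 0.89 [300.6 283.2] [0.539 0.145 0.082]
lever_pad top 0.68 [292.3 205.5] [0.65  0.027 0.108]
lever_pad top 0.57 [172.2 304.7] [0.371 0.487 0.108]
lever_pad top 0.5 [224.1 259.1] [0.496 0.296 0.108]
lever_pad side 0.23 [262.  266.7] [0.651 0.135 0.108]
lever_pad side 0.19 [300.6 280.9] [0.535 0.161 0.108]
catch_tongue top 0.6 [258.1 243. ] [0.541 0.172 0.087]
rack top 0.64 [258.4 246. ] [0.568 0.174 0.   ]
rack top 0.42 [262.7 241. ] [0.585 0.155 0.   ]
rack side 0.88 [328.5 208.5] [ 0.561 -0.288  0.   ]
rack side 0.42 [302.7 321.9] [0.517 0.208 0.   ]
inner_lid top 0.59 [390.6 228.1] [ 0.526 -0.314  0.026]
inner_lid side 0.55 [341.8 198.2] [ 0.524 -0.32   0.026]
inner_lid side 0.5 [299.2 289.5] [0.551 0.117 0.026]
cover_lid top 0.64 [393.5 229.6] [ 0.514 -0.321  0.036]
cover_lid top 0.64 [376.9 288.9] [ 0.305 -0.202  0.036]
cover_lid top 0.3 [174.4 305.8] [0.391 0.494 0.036]
cover_lid side 0.96 [340.8 195
[... 466 characters left out ...]
_0 side 0.84 [373.6 162.2] [ 0.463 -0.591  0.   ]
tongs_0 side 0.55 [262.7 262.9] [0.693 0.014 0.   ]
tongs_0 side 0.16 [341.4 194.4] [ 0.536 -0.373  0.   ]
price_stand_2 top 0.78 [174.5 305.4] [0.406 0.5   0.   ]
price_stand_2 side 0.66 [316.1 425.4] [0.405 0.508 0.   ]
0.0726 {'t': 1.3, 'q': array([ 1.083,  0.528,  1.433, -0.   ,  1.181, -0.179]), 'qd': array([-0.   , -0.   , -0.001, -0.001, -0.001, -0.   ]), 'tau': array([  0.   , -44.233, -17.841,  -0.   ,   0.001,  -0.   ]), 'tcp_pos': array([0.19 , 0.595, 0.304]), 'tool_rot': array([ 0.154,  0.988, -0.   , -0.   ]), 'force': array([ 0.875, -0.548, -0.885]), 'ft_torque': array([-0.029,  0.024, -0.043]), 'finger_gap': 1.0024170695528387}
```

```bash
python3 - <<'E'
import cv2,numpy as np
a=cv2.imread('pics/top0.png')[170:330,140:500]; b=cv2.imread('pics/side0.png')[130:450,200:500]
a=cv2.resize(a,(792,352),interpolation=cv2.INTER_CUBIC)
cv2.imwrite('pics/t1.png',a)
cv2.imwrite('pics/s1.png',cv2.resize(b,(560,597),interpolation=cv2.INTER_CUBIC))
E
```

```text
(no output)
```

View pics/t1.png

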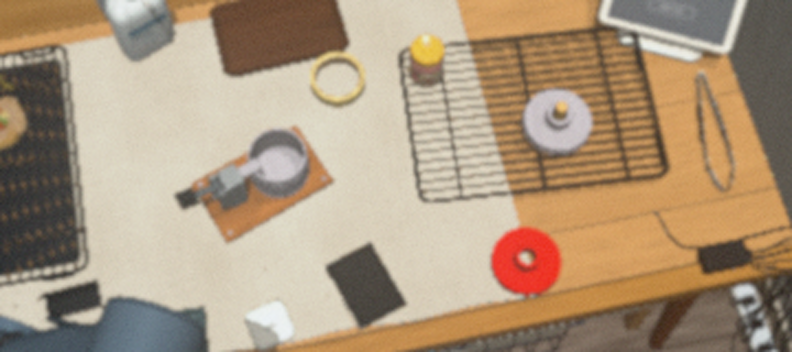

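View pics/s1.png

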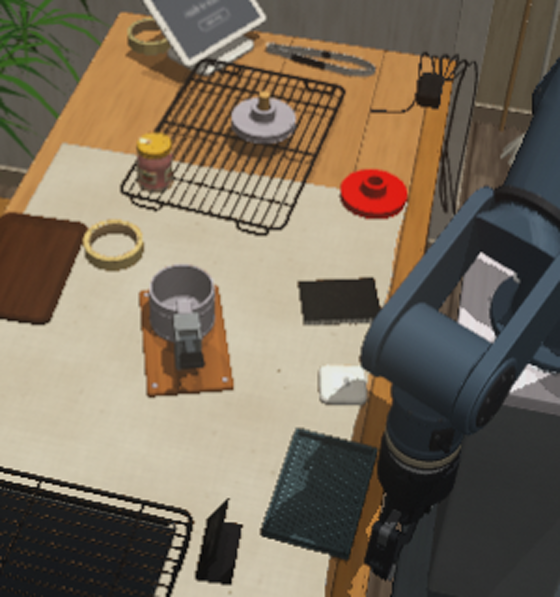

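The target is the grey steel cover with the wooden knob, on the rack at top (393,227) and side (341,196). The look-alike is the red cover at top (379,288) and side (400,236). The lever pad is the black block at top (225,260). The tape roll at (293,206) and price stand at (174,305) were false pad hits. I'll move over the stand and look from close by.

Request:
drive_tool(linear=[[-29,-16,0],[-29,-16,0],[-29,-16,0],[-29,-16,0],[-29,-16,0],[-29,-16,0],[-29,-16,0],[-29,-16,0],[-29,-16,0],[-29,-16,0],[-29,-16,0],[-29,-16,0],[-29,-16,0],[0,0,0],[0,0,0]], rot=[[0,0,0],[0,0,0],[0,0,0],[0,0,0],[0,0,0],[0,0,0],[0,0,0],[0,0,0],[0,0,0],[0,0,0],[0,0,0],[0,0,0],[0,0,0],[0,0,0],[0,0,0]], hand=[0,0,0,0,0,0,0,0,0,0,0,0,0,0,0])

```text
t: 2.55
tcp_pos: [0.5012, 0.271, 0.3045]
tool_rot: [0.152, 0.988, 0.004, 0.003]
force: [-0.2, -0.1, -0.0]
finger_gap: 0.0
```

```bash
cat > b.py <<'E'
import sys
from h import *
np.set_printoptions(precision=4,suppress=True)
f=sys.argv[1]
m,im=snap('wrist',f)
Z=dict(tin_stand=0,tin_rim=.082,lever_pad=.108,catch_tongue=.087,inner_lid=.026,cover_lid=.036)
for a in sys.argv[2:]:
    l,_,z=a.partition('='); z=float(z) if z else Z[l]
    for d in cams.spot_point(l,'wrist')[:3]: print(l,round(d['score'],2),np.round(d['at'],1),atz(m,d['at'],z))
s=manip.sense(); print(s['t'],s['tcp_pos'],s['tool_rot'],s['force'],s['finger_gap']); print('cam',ray(m,(320,240))[0])
E
python3 b.py w1.png tin_stand tin_rim lever_pad catch_tongue
```

```text
tin_stand 0.95 [211.6 288.3] [0.5498 0.1483 0.    ]
tin_rim 0.88 [181.1 332.3] [0.551 0.144 0.082]
tin_rim 0.41 [211.1 287.8] [0.5241 0.1793 0.082 ]
lever_pad 0.76 [351.4 214.7] [0.4965 0.2922 0.108 ]
catch_tongue 0.7 [215.9 311.5] [0.5409 0.1776 0.087 ]
2.8 [0.4993 0.2732 0.3045] [0.1492 0.9888 0.0037 0.0031] [-0.2368  0.7473  0.293 ] 6.262835381706089e-05
cam [0.4347 0.2905 0.3736]
```

View pics/w1.png

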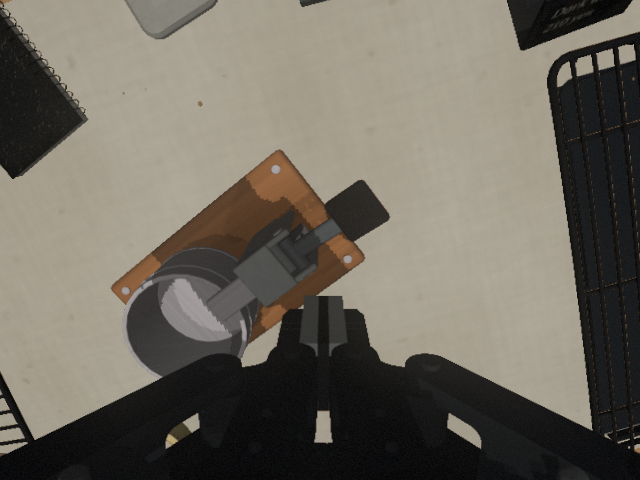

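The wrist view shows the lever pad (black) centred at about (357,210). The tongue bars the mouth at (216,311), and the tin mouth is at (181,332). I'll press the pad at about (0.4955, 0.295).

Request:
drive_tool(linear=[[6,10,20],[5,10,25],[0,0,30],[0,0,25],[0,0,10],[0,0,0]], rot=[[0,0,0],[0,0,0],[0,0,0],[0,0,0],[0,0,0],[0,0,0]], hand=[0,0,0,0,0,0])

```text
t: 3.3
tcp_pos: [0.4925, 0.3045, 0.1945]
tool_rot: [0.143, 0.99, 0.006, 0.007]
force: [-0.5, 0.2, -0.1]
finger_gap: -0.0
```

```bash
python3 b.py w2.png lever_pad tin_rim; python3 -c "
from h import *
m=cams.camera_model('wrist'); s=manip.sense(); r=R.from_quat(s['tool_rot'])
print(s['tcp_pos']+r.apply([0,0,.0726])); print(r.as_matrix())"
```

```text
lever_pad 0.88 [302.2 317.5] [0.4972 0.2948 0.108 ]
lever_pad 0.43 [132.3 367. ] [0.4988 0.2201 0.108 ]
3.45 [0.4946 0.3045 0.1976] [0.144  0.9895 0.0074 0.0095] [-0.0138 -0.645   0.2495] -0.0009212022352391436
cam [0.4251 0.3226 0.2633]
[0.49608946 0.30541883 0.12499539]
[[-0.95836665  0.28477261  0.02092648]
 [ 0.28505539  0.95843581  0.01200909]
 [-0.01663683  0.01747431 -0.99970889]]
```

View pics/w2.png

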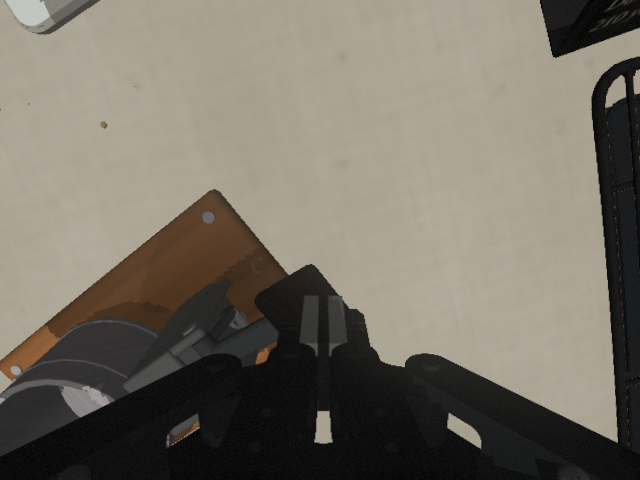

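Good: the fingertips are just above the pad (302,317) but about 8 mm too far out. I'll correct that and press.

Request:
drive_tool(linear=[[-4,-7,0],[0,0,8],[0,0,8],[0,0,8],[0,0,8],[0,0,8],[0,0,6],[0,0,4],[0,0,0]], rot=[[1,1,0],[0,0,0],[0,0,0],[0,0,0],[0,0,0],[0,0,0],[0,0,0],[0,0,0],[0,0,0]], hand=[0,0,0,0,0,0,0,0,0])

```text
t: 4.2
tcp_pos: [0.4996, 0.301, 0.1542]
tool_rot: [0.145, 0.989, 0.007, 0.007]
force: [0.1, -0.1, -0.1]
finger_gap: -0.005
```

Request:
drive_tool(linear=[[0,0,-25],[0,0,-30],[0,0,-30],[-10,-15,-30],[-10.5,-31,-25],[-10.5,-31,0],[-10.5,-31,0],[-10.5,-31,0],[-10.5,-31,0],[-10.5,-31,0],[-10.5,-31,0],[-10.5,-31,0],[-10.5,-31,0],[-10.5,-31,0],[-10.5,-31,0],[-10.5,-31,0],[-10.5,-31,0],[-10.5,-31,0],[-10.5,-31,0],[-10.5,-31,0]], rot=[[0,0,0],[0,0,0],[0,0,0],[0,0,0],[0,0,0],[0,0,0],[0,0,0],[0,0,0],[0,0,0],[0,0,0],[0,0,0],[0,0,0],[0,0,0],[0,0,0],[0,0,0],[0,0,0],[0,0,0],[0,0,0],[0,0,0],[0,0,0]], hand=[0,0,0,0,0,0,40,40,40,40,40,40,40,40,40,40,40,40,40,40])

```text
t: 5.87
tcp_pos: [0.526, -0.2602, 0.2941]
tool_rot: [0.141, 0.99, 0.007, 0.013]
force: [0.2, 0.5, -0.3]
finger_gap: 0.467
```

Request:
drive_tool(linear=[[-8,-25,0],[0,0,0],[0,0,0]], rot=[[0,0,0],[0,0,0],[0,0,0]], hand=[55,55,55])

```text
t: 6.12
tcp_pos: [0.5267, -0.2965, 0.2932]
tool_rot: [0.145, 0.989, 0.005, 0.015]
force: [-0.1, 1.4, -0.4]
finger_gap: 0.646
```

```bash
python3 b.py w3.png cover_lid inner_lid; python3 - <<'E'
from h import *
s,si=snap('side'); w=cv2.imread('pics/w3.png')
np.set_printoptions(precision=4,suppress=True)
for l in ('tin_rim','lever_pad','catch_tongue'):
    for d in cams.spot_point(l,'side')[:2]: print(l,d)
print(R.from_quat(manip.sense()['tool_rot']).as_matrix())
c=cv2.resize(si[230:350,240:370,::-1],(520,480),interpolation=cv2.INTER_CUBIC)
cv2.imwrite('pics/c3.png',np.hstack([cv2.resize(w,(280,480))[:, :0],c]))
E
```

```text
cover_lid 0.61 [292.9 219.5] [ 0.5327 -0.32    0.036 ]
cover_lid 0.6 [289.6 214. ] [ 0.5278 -0.3211  0.036 ]
inner_lid 0.66 [293.4 214.8] [ 0.5314 -0.3197  0.026 ]
6.2667 [ 0.5269 -0.2943  0.2934] [0.1435 0.9895 0.0048 0.0151] [-0.2043 -0.2964 -0.0646] 0.6450867495797636
cam [ 0.4582 -0.2778  0.3607]
tin_rim {'at': [294.5, 280.2], 'score': 0.8}
lever_pad {'at': [303.6, 330.9], 'score': 0.45}
catch_tongue {'at': [300.2, 298.3], 'score': 0.55}
[[-0.9587  0.2825  0.0318]
 [ 0.2828  0.9592  0.0046]
 [-0.0292  0.0134 -0.9995]]
```

View pics/w3.png

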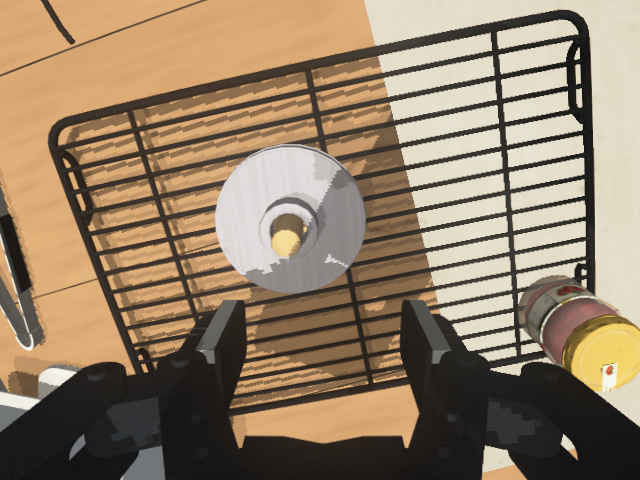

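View pics/c3.png

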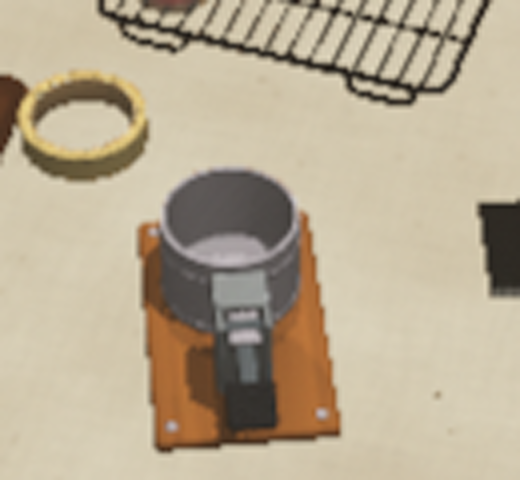

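The wrist view shows the steel cover, with the knob top at about (285,243) and the plate centred at about (291,219). The side crop shows the lever pad down and the tongue clear of the mouth. Next I work out the grasp offset, and a tin-axis fit from the first wrist view.

```bash
cat >> h.py <<'E'
def fitcircle(m,im,z,r,c0,srch=10,thr=8,dark=None):
    """find circle of radius r at height z near c0 by maximising radial image gradient"""
    g=cv2.GaussianBlur(cv2.cvtColor(im,cv2.COLOR_RGB2GRAY),(0,0),1.0).astype(np.float32)
    gm=cv2.magnitude(cv2.Sobel(g,cv2.CV_32F,1,0),cv2.Sobel(g,cv2.CV_32F,0,1)); gm=np.minimum(gm,120)
    a=np.linspace(0,2*np.pi,180,endpoint=False); best=[]
    for dx in np.arange(-srch,srch+.1,1)*1e-3:
        for dy in np.arange(-srch,srch+.1,1)*1e-3:
            P=np.c_[c0[0]+dx+r*np.cos(a),c0[1]+dy+r*np.sin(a),np.full_like(a,z)]
            p=proj(m,P).astype(np.float32)
            v=cv2.remap(gm,p[:,0].reshape(-1,1),p[:,1].reshape(-1,1),cv2.INTER_LINEAR)
            best.append((float(v.mean()),c0[0]+dx,c0[1]+dy))
    best.sort(reverse=True); return [tuple(round(q,4) for q in b) for b in best[:3]]
E
python3 - <<'E'
from h import *
np.set_printoptions(precision=4,suppress=True)
m,im=snap('wrist'); s=manip.sense()
print('knob',atz(m,(285,243),.101))
for z,r in ((.052,.0565),(.036,.0565),(.074,.021)): print(z,r,fitcircle(m,im,z,r,(.530,-.320)))
for n in ('side','top'):
    mm,i2=snap(n)
    for r in (.048,.044): print(n,r,fitcircle(mm,i2,.082,r,(.548,.148),12))
print(s['tcp_pos'])
E
```

```text
knob [ 0.5317 -0.3185  0.101 ]
0.052 0.0565 [(95.318, np.float64(0.532), np.float64(-0.321)), (91.4051, np.float64(0.532), np.float64(-0.32)), (89.6517, np.float64(0.532), np.float64(-0.322))]
0.036 0.0565 [(54.9896, np.float64(0.533), np.float64(-0.325)), (54.189, np.float64(0.532), np.float64(-0.325)), (54.0751, np.float64(0.532), np.float64(-0.324))]
0.074 0.021 [(62.5693, np.float64(0.531), np.float64(-0.321)), (61.7844, np.float64(0.528), np.float64(-0.318)), (61.4158, np.float64(0.529), np.float64(-0.318))]
side 0.048 [(108.3481, np.float64(0.549), np.float64(0.148)), (108.0643, np.float64(0.548), np.float64(0.148)), (107.7458, np.float64(0.549), np.float64(0.149))]
side 0.044 [(115.3145, np.float64(0.552), np.float64(0.15)), (115.2417, np.float64(0.552), np.float64(0.151)), (115.0908, np.float64(0.551), np.float64(0.151))]
top 0.048 [(111.0239, np.float64(0.551), np.float64(0.139)), (111.0231, np.float64(0.551), np.float64(0.14)), (110.6716, np.float64(0.55), np.float64(0.139))]
top 0.044 [(113.1167, np.float64(0.548), np.float64(0.143)), (113.0996, np.float64(0.548), np.float64(0.144)), (113.0829, np.float64(0.547), np.float64(0.143))]
[ 0.5272 -0.294   0.2939]
```

Request:
drive_tool(linear=[[-6,-12,20],[-6,-11,30],[0,0,30],[0,0,25],[0,0,10],[0,0,0]], rot=[[0.8,1.7,0],[0,0,0],[0,0,0],[0,0,0],[0,0,0],[0,0,0]], hand=[55,55,55,55,55,55])

```text
t: 7.12
tcp_pos: [0.5365, -0.3207, 0.1791]
tool_rot: [0.141, 0.99, -0.004, 0.004]
force: [-1.5, 0.6, 1.0]
finger_gap: 0.645
```

```bash
cat > st.py <<'E'
from h import *
import sys
np.set_printoptions(precision=4,suppress=True)
s=manip.sense(); r=R.from_quat(s['tool_rot']); M=r.as_matrix(); z=M[:,2]
print('t',s['t'],'tcp',s['tcp_pos'],'F',s['force'],'gap',s['finger_gap'])
print('grasp pt',s['tcp_pos']+.054*z,'toolz',z,'levelling rot deg',np.degrees(M.T@np.cross(z,[0,0,-1])))
if len(sys.argv)>3:
    T=np.array([float(a) for a in sys.argv[1:4]]); print('shift mm for TCP->T (level)',1000*M.T@(T-s['tcp_pos']))
E
python3 st.py .532 -.320 .150; python3 b.py w4.png cover_lid; python3 - <<'E'
from h import *
m=cams.camera_model('wrist'); im=cv2.imread('pics/w4.png')[:,:,::-1]
print(fitcircle(m,im,.052,.0565,(.532,-.320)))
E
```

```text
t 7.1167 tcp [ 0.5365 -0.3207  0.1791] F [-1.4723  0.5837  0.9554] gap 0.6454657200818433
grasp pt [ 0.5369 -0.3211  0.1251] toolz [ 0.0067 -0.0081 -0.9999] levelling rot deg [-0.3376  0.4972  0.    ]
shift mm for TCP->T (level) [ 4.7741 -0.4454 29.0638]
cover_lid 0.7 [321.2 247.9] [ 0.5313 -0.3219  0.036 ]
7.2167 [ 0.5373 -0.3213  0.1814] [ 0.1411  0.99   -0.0046  0.0055] [-0.4714 -0.0948 -0.561 ] 0.6439735673202375
cam [ 0.4696 -0.3016  0.248 ]
[(80.8932, np.float64(0.533), np.float64(-0.322)), (74.5195, np.float64(0.534), np.float64(-0.322)), (70.2402, np.float64(0.533), np.float64(-0.321))]
```

View pics/w4.png

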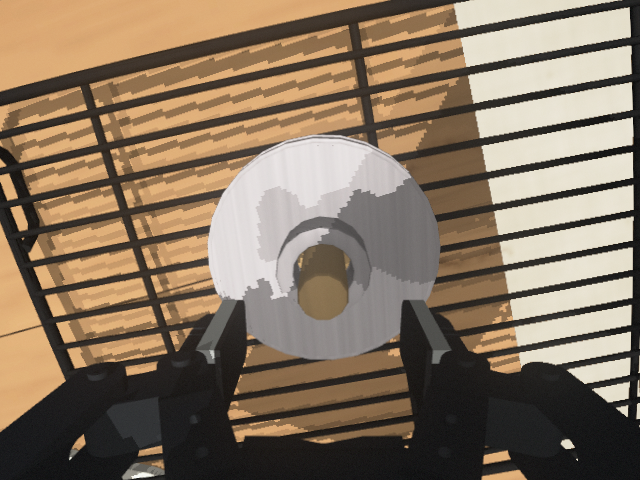

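The knob (323,298) is centred between the jaws. I'll lower and grip.

Request:
drive_tool(linear=[[4,0,12],[1,0,12],[0,0,6],[0,0,0],[0,0,0],[0,0,0],[0,0,0],[0,0,0],[0,0,0],[0,0,0]], rot=[[-0.3,0.5,0],[0,0,0],[0,0,0],[0,0,0],[0,0,0],[0,0,0],[0,0,0],[0,0,0],[0,0,0],[0,0,0]], hand=[55,55,55,55,0,0,0,0,0,0], force=50)

```text
t: 8.05
tcp_pos: [0.5354, -0.3215, 0.1577]
tool_rot: [0.141, 0.99, -0.005, 0.007]
force: [0.8, 0.3, -2.9]
finger_gap: 0.206
```

```bash
python3 st.py .532 -.320 .150
```

```text
t 8.05 tcp [ 0.5354 -0.3215  0.1577] F [ 0.8005  0.2738 -2.9179] gap 0.20557388424753725
grasp pt [ 0.5361 -0.3221  0.1037] toolz [ 0.0124 -0.0109 -0.9999] levelling rot deg [-0.4004  0.8558  0.    ]
shift mm for TCP->T (level) [3.8065 0.5784 7.5975]
```

Request:
drive_tool(linear=[[0,0,-4],[0,0,-6],[0,0,-8],[0,0,-10],[0,0,0]], rot=[[-0.4,0.8,0],[0,0,0],[0,0,0],[0,0,0],[0,0,0]], hand=[0,0,0,0,0])

```text
t: 8.47
tcp_pos: [0.5343, -0.3208, 0.1859]
tool_rot: [0.141, 0.99, 0.001, -0.001]
force: [0.2, -0.0, -3.9]
finger_gap: 0.211
```

```bash
python3 st.py .55 .148 .24; python3 b.py w5.png cover_lid
python3 - <<'E'
from h import *
s,si=snap('side'); c=cv2.resize(si[150:270,290:450,::-1],(640,480),interpolation=cv2.INTER_CUBIC)
w=cv2.imread('pics/w5.png'); cv2.imwrite('pics/c5.png',np.hstack([cv2.resize(w,(400,300)),cv2.resize(c,(400,300))]))
E
```

```text
t 8.4667 tcp [ 0.5343 -0.3208  0.1859] F [ 0.1852 -0.0209 -3.878 ] gap 0.21096593822614693
grasp pt [ 0.5342 -0.3206  0.1319] toolz [-0.0024  0.0023 -1.    ] levelling rot deg [ 0.0889 -0.1692 -0.    ]
shift mm for TCP->T (level) [115.4988 454.7061 -53.0213]
cover_lid 0.93 [324.7 264.3] [ 0.5392 -0.3218  0.036 ]
8.5667 [ 0.5337 -0.3203  0.1846] [ 0.1405  0.9901  0.0016 -0.0023] [ 0.893   0.2918 -2.7397] 0.20858695533906688
cam [ 0.468  -0.3025  0.2557]
```

View pics/c5.png

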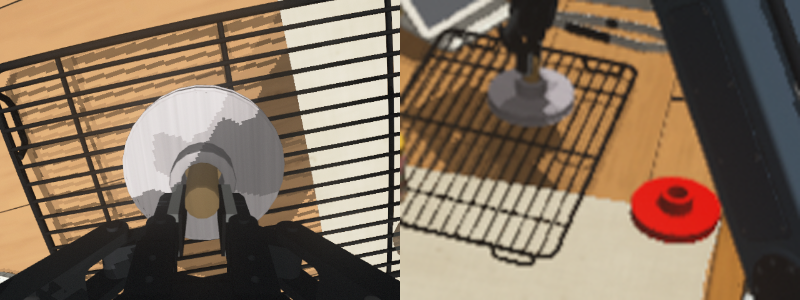

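Both lids came up together, level, with about 3.4 N of weight. I'll raise and carry them toward the tin, stopping short for a look.

Request:
drive_tool(linear=[[0,0,-15],[0,0,-20],[0,0,-20],[3,10,-15],[6,20,-5],[8,28,0],[9,30,0],[9,30,0],[9,30,0],[9,30,0],[9,30,0],[9,30,0],[9,30,0],[8,28,0],[5,18,0],[3,8,0],[0,0,0],[0,0,0]], rot=[[0,0,0],[0,0,0],[0,0,0],[0,0,0],[0,0,0],[0,0,0],[0,0,0],[0,0,0],[0,0,0],[0,0,0],[0,0,0],[0,0,0],[0,0,0],[0,0,0],[0,0,0],[0,0,0],[0,0,0],[0,0,0]], hand=[0,0,0,0,0,0,0,0,0,0,0,0,0,0,0,0,0,0])

```text
t: 10.12
tcp_pos: [0.5272, 0.0286, 0.2586]
tool_rot: [0.143, 0.99, 0.002, -0.006]
force: [0.8, -0.4, -3.7]
finger_gap: 0.208
```

```bash
python3 st.py .55 .148 .24; python3 b.py w6.png tin_rim; python3 - <<'E'
from h import *
s=manip.sense(); m=cams.camera_model('wrist'); im=cv2.imread('pics/w6.png')[:,:,::-1]
for r in (.048,.044): print('rim',r,fitcircle(m,im,.082,r,(.55,.147),12))
p=s['tcp_pos']; 
for dz in (-.004,0,.004): print('cover',dz,fitcircle(m,im,p[2]-.1317+.026+dz,.0565,p[:2],12))
E
```

```text
t 10.1167 tcp [0.5272 0.0286 0.2586] F [ 0.7738 -0.3742 -3.7443] gap 0.2077943253932196
grasp pt [0.5266 0.0289 0.2046] toolz [-0.0119  0.006  -0.9999] levelling rot deg [ 0.1382 -0.7536 -0.    ]
shift mm for TCP->T (level) [ 11.66   120.9056  19.0843]
tin_rim 0.57 [517.7 229.2] [0.5506 0.1427 0.082 ]
10.2167 [0.5274 0.0277 0.2586] [ 0.1438  0.9896  0.0022 -0.0063] [ 0.6659  1.1873 -3.9988] 0.21010297288653085
cam [0.4617 0.0469 0.3291]
rim 0.048 [(65.1359, np.float64(0.548), np.float64(0.142)), (64.6146, np.float64(0.547), np.float64(0.142)), (63.6808, np.float64(0.548), np.float64(0.141))]
rim 0.044 [(87.3843, np.float64(0.552), np.float64(0.144)), (86.5602, np.float64(0.552), np.float64(0.145)), (83.7709, np.float64(0.551), np.float64(0.144))]
cover -0.004 [(61.5911, np.float64(0.5194), np.float64(0.0297)), (58.4293, np.float64(0.5204), np.float64(0.0297)), (54.8486, np.float64(0.5214), np.float64(0.0297))]
cover 0 [(77.3948, np.float64(0.5194), np.float64(0.0307)), (64.6685, np.float64(0.5204), np.float64(0.0307)), (62.8563, np.float64(0.5194), np.float64(0.0297))]
cover 0.004 [(58.4354, np.float64(0.5194), np.float64(0.0327)), (56.9099, np.float64(0.5194), np.float64(0.0317)), (54.9383, np.float64(0.5204), np.float64(0.0317))]
```

View pics/w6.png

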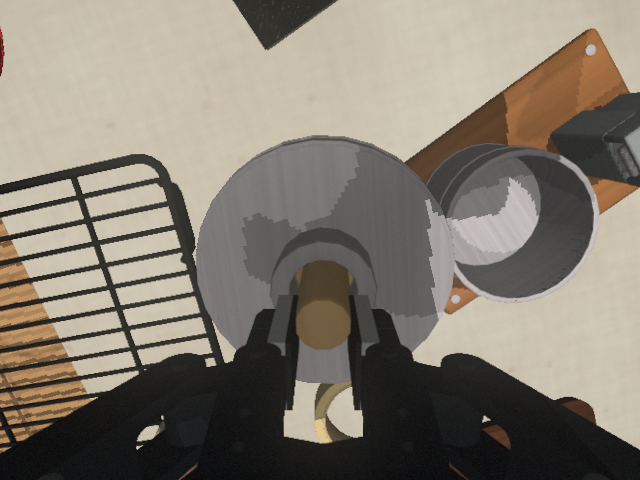

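The wrist view shows the cover at (325,265), held level, and the tin mouth at about (520,225), now clear of the tongue. I'll refine the rim with a joint two-circle fit.

```bash
python3 - <<'E'
from h import *
def joint(m,im,c0,s=10):
    g=cv2.GaussianBlur(cv2.cvtColor(im,cv2.COLOR_RGB2GRAY),(0,0),.7).astype(np.float32)
    gm=np.minimum(cv2.magnitude(cv2.Sobel(g,cv2.CV_32F,1,0),cv2.Sobel(g,cv2.CV_32F,0,1)),120)
    a=np.linspace(0,2*np.pi,180,endpoint=False); o=[]
    for dx in range(-s,s+1):
        for dy in range(-s,s+1):
            x,y=c0[0]+dx/1e3,c0[1]+dy/1e3; v=0
            for r in (.044,.048):
                p=proj(m,np.c_[x+r*np.cos(a),y+r*np.sin(a),a*0+.082]).astype(np.float32)
                v+=cv2.remap(gm,p[:,:1],p[:,1:],cv2.INTER_LINEAR).mean()
            o.append((round(float(v),1),round(x,4),round(y,4)))
    return sorted(o,reverse=True)[:3]
m=cams.camera_model('wrist'); print('w',joint(m,cv2.imread('pics/w6.png')[:,:,::-1],(.55,.145)))
for n in ('side','top'):
    mm,i=snap(n); print(n,joint(mm,i,(.55,.145)))
    print(n,'cover',fitcircle(mm,i,manip.sense()['tcp_pos'][2]-.1317+.026,.0565,(.5195,.0305),12)[:1])
E
```

```text
w [(141.6, 0.552, 0.144), (137.4, 0.552, 0.145), (128.0, 0.551, 0.144)]
side [(203.6, 0.548, 0.147), (203.2, 0.549, 0.147), (202.6, 0.548, 0.148)]
side cover [(101.2199, np.float64(0.5145), np.float64(0.0405))]
top [(84.7, 0.549, 0.147), (84.7, 0.548, 0.147), (84.7, 0.547, 0.147)]
top cover [(74.9105, np.float64(0.5085), np.float64(0.0295))]
```

Request:
drive_tool(linear=[[0,10,0],[1,20,0],[2,27,0],[2,27,0],[1,20,0],[1,10,0],[0,4,0],[0,0,0],[0,0,0]], rot=[[0.1,-0.3,0],[0.1,-0.3,0],[0.1,-0.3,0],[0.1,-0.3,0],[0.1,-0.3,0],[0,0,0],[0,0,0],[0,0,0],[0,0,0]], hand=[0,0,0,0,0,0,0,0,0])

```text
t: 11.07
tcp_pos: [0.5596, 0.1414, 0.2579]
tool_rot: [0.152, 0.988, -0.005, 0.008]
force: [-0.1, 0.3, -3.3]
finger_gap: 0.211
```

```bash
python3 st.py .555 .1445 .21; python3 - <<'E'
from h import *
m,im=snap('wrist'); p=manip.sense()['tcp_pos']
print('cover',fitcircle(m,im,p[2]-.1317+.026,.0565,p[:2]+[-.005,.001],10)); print(p)
E
```

```text
t 11.0667 tcp [0.5596 0.1414 0.2579] F [-0.1067  0.3036 -3.3412] gap 0.21144035557035595
grasp pt [0.5603 0.1408 0.2039] toolz [ 0.0144 -0.0118 -0.9998] levelling rot deg [-0.399   0.9909  0.    ]
shift mm for TCP->T (level) [ 6.1069  1.9245 47.7401]
cover [(63.6419, np.float64(0.5545), np.float64(0.1422)), (63.4542, np.float64(0.5555), np.float64(0.1412)), (58.8407, np.float64(0.5555), np.float64(0.1422))]
[0.55953699 0.1411505  0.2578361 ]
```

Request:
drive_tool(linear=[[3,1,5],[2,1,10],[0,0,10],[0,0,8],[0,0,4],[0,0,0]], rot=[[0,0,0],[0,0,0],[0,0,0],[0,0,0],[0,0,0],[0,0,0]], hand=[0,0,0,0,0,0])

```text
t: 11.62
tcp_pos: [0.5544, 0.1402, 0.2162]
tool_rot: [0.155, 0.988, -0.006, 0.007]
force: [-0.3, 0.6, -3.6]
finger_gap: 0.212
```

```bash
python3 st.py .555 .1445 .197; python3 - <<'E'
from h import *
m,im=snap('wrist'); p=manip.sense()['tcp_pos']; zc=p[2]-.1317+.026
print('cover',fitcircle(m,im,zc,.0565,p[:2]+[-.005,.001],8)[:2])
for n in ('side','top'):
    mm,i=snap(n); print(n,'cover',fitcircle(mm,i,zc,.0565,(.551,.145),12)[:2])
    if n=='side': cv2.imwrite('pics/c7.png',cv2.resize(i[200:350,230:400,::-1],(680,600),interpolation=cv2.INTER_CUBIC))
print(p)
E
```

```text
t 11.6167 tcp [0.5544 0.1402 0.2162] F [-0.3146  0.5532 -3.5584] gap 0.212395734914775
grasp pt [0.555  0.1395 0.1622] toolz [ 0.0112 -0.0131 -0.9999] levelling rot deg [-0.5183  0.8391  0.    ]
shift mm for TCP->T (level) [ 1.0596  4.4287 19.1764]
cover [(60.2091, np.float64(0.5494), np.float64(0.1403)), (57.1322, np.float64(0.5484), np.float64(0.1403))]
side cover [(101.9165, np.float64(0.548), np.float64(0.141)), (101.844, np.float64(0.548), np.float64(0.142))]
top cover [(66.7973, np.float64(0.549), np.float64(0.139)), (66.616, np.float64(0.549), np.float64(0.14))]
[0.55443739 0.1402507  0.21646352]
```

View pics/c7.png

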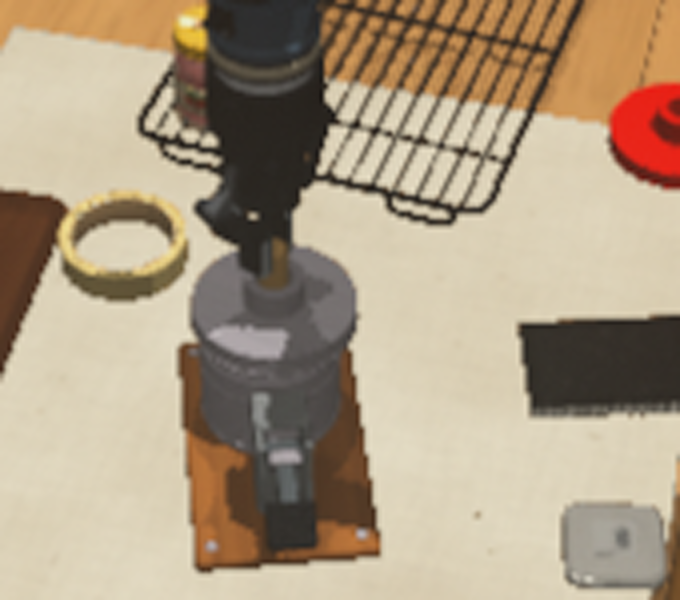

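Request:
drive_tool(linear=[[0.5,3,0],[0,2,2],[0,0,4],[0,0,4],[0,0,3],[0,0,0]], rot=[[0,0,0],[0,0,0],[0,0,0],[0,0,0],[0,0,0],[0,0,0]], hand=[0,0,0,0,0,0])

```text
t: 12.27
tcp_pos: [0.5576, 0.1463, 0.2058]
tool_rot: [0.154, 0.988, -0.005, 0.01]
force: [-0.1, -0.1, -3.6]
finger_gap: 0.21
```

```bash
python3 st.py .555 .1445 .1957
```

```text
t 12.2667 tcp [0.5576 0.1463 0.2058] F [-0.0881 -0.0867 -3.5599] gap 0.2103196936805421
grasp pt [0.5586 0.1457 0.1518] toolz [ 0.0178 -0.0125 -0.9998] levelling rot deg [-0.3691  1.1915  0.    ]
shift mm for TCP->T (level) [ 2.149  -2.4929 10.0861]
```

Request:
drive_tool(linear=[[2,-1,2],[0,0,2],[0,0,2],[0,0,2],[0,0,2],[0,0,0]], rot=[[0,0.3,0],[0,0,0],[0,0,0],[0,0,0],[0,0,0],[0,0,0]], hand=[0,0,0,0,0,0])

```text
t: 12.77
tcp_pos: [0.5562, 0.1462, 0.1955]
tool_rot: [0.154, 0.988, -0.004, 0.008]
force: [-0.9, -2.0, -0.7]
finger_gap: 0.204
```

```bash
python3 st.py .5555 .1455 .1957
```

```text
t 12.7667 tcp [0.5562 0.1462 0.1955] F [-0.9032 -2.0304 -0.6807] gap 0.20426968057139272
grasp pt [0.557  0.1457 0.1415] toolz [ 0.0147 -0.0098 -0.9998] levelling rot deg [-0.2758  0.9754  0.    ]
shift mm for TCP->T (level) [ 0.4444 -0.9084 -0.2112]
```

Request:
drive_tool(linear=[[0,-0.5,2],[0,0,2],[0,0,1]], rot=[[0,0,0],[0,0,0],[0,0,0]], hand=[0,0,0])

```text
t: 13.02
tcp_pos: [0.5561, 0.1463, 0.1954]
tool_rot: [0.154, 0.988, -0.003, 0.009]
force: [-2.1, -1.6, -0.4]
finger_gap: 0.211
```

```bash
python3 st.py .5555 .1455 .1957;  python3 - <<'E'
from h import *
m,im=snap('wrist','w8.png')
for z in (.0885,.090,.0915): print(z,'cover',fitcircle(m,im,z,.0565,(.551,.145),8)[:2])
for n in ('side','top'):
    mm,i=snap(n); print(n,'cover',fitcircle(mm,i,.090,.0565,(.551,.145),10)[:2])
E
```

```text
t 13.0167 tcp [0.5561 0.1463 0.1954] F [-2.1    -1.5823 -0.3891] gap 0.21137152160964626
grasp pt [0.557  0.1458 0.1414] toolz [ 0.0162 -0.0096 -0.9998] levelling rot deg [-0.239   1.0515  0.    ]
shift mm for TCP->T (level) [ 0.3681 -0.9495 -0.2953]
0.0885 cover [(67.4952, np.float64(0.552), np.float64(0.146)), (57.8261, np.float64(0.551), np.float64(0.146))]
0.09 cover [(53.3597, np.float64(0.552), np.float64(0.146)), (53.3436, np.float64(0.551), np.float64(0.146))]
0.0915 cover [(48.1134, np.float64(0.55), np.float64(0.145)), (44.1557, np.float64(0.551), np.float64(0.147))]
side cover [(99.5437, np.float64(0.548), np.float64(0.147)), (99.5435, np.float64(0.548), np.float64(0.146))]
top cover [(71.2729, np.float64(0.549), np.float64(0.144)), (71.1443, np.float64(0.549), np.float64(0.145))]
```

Seated height reached, load taken by the tin, and the cover is centred over it in all three cameras. I'll release.

Request:
drive_tool(linear=[[0,0,0],[0,0,0],[0,0,0],[0,0,0],[0,0,0],[0,0,0]], rot=[[0,0,0],[0,0,0],[0,0,0],[0,0,0],[0,0,0],[0,0,0]], hand=[28,40,62,62,62,62])

```text
t: 13.67
tcp_pos: [0.5584, 0.1462, 0.1956]
tool_rot: [0.154, 0.988, -0.003, 0.012]
force: [-0.2, 0.4, -0.2]
finger_gap: 0.726
```

```bash
python3 st.py .5515 .145 .165;  python3 - <<'E'
from h import *
m,im=snap('wrist','w9.png')
for z in (.087,.0885,.090,.0915,.094): print(z,'cover',fitcircle(m,im,z,.0565,(.551,.145),8)[:1])
for z in (.1105,.112,.1135): print(z,'collar',fitcircle(m,im,z,.021,(.551,.145),8)[:1])
mm,i=snap('side'); o=cv2.resize(i[200:350,230:400,::-1],(396,350),interpolation=cv2.INTER_CUBIC)
cv2.imwrite('pics/c9.png',np.hstack([o,cv2.resize(im[100:,80:560,::-1],(404,350))]))
for l in ('inner_lid','cover_lid'):
    for d in cams.spot_point(l,'wrist')[:1]: print(l,d['at'],atz(m,d['at'],.064 if l[0]=='i' else .074))
E
```

```text
t 13.6667 tcp [0.5584 0.1462 0.1956] F [-0.1829  0.4234 -0.1548] gap 0.7261716270858263
grasp pt [0.5596 0.1458 0.1416] toolz [ 0.022  -0.0086 -0.9997] levelling rot deg [-0.0846  1.3508 -0.    ]
shift mm for TCP->T (level) [ 6.9297 -3.2261 30.4104]
0.087 cover [(63.9791, np.float64(0.553), np.float64(0.146))]
0.0885 cover [(73.145, np.float64(0.552), np.float64(0.146))]
0.09 cover [(61.5103, np.float64(0.551), np.float64(0.147))]
0.0915 cover [(55.9688, np.float64(0.55), np.float64(0.145))]
0.094 cover [(48.255, np.float64(0.549), np.float64(0.149))]
0.1105 collar [(30.7322, np.float64(0.553), np.float64(0.146))]
0.112 collar [(29.3934, np.float64(0.552), np.float64(0.145))]
0.1135 collar [(28.872, np.float64(0.552), np.float64(0.146))]
inner_lid [320.8, 245.8] [0.55082122 0.14641621 0.064     ]
```

View pics/c9.png

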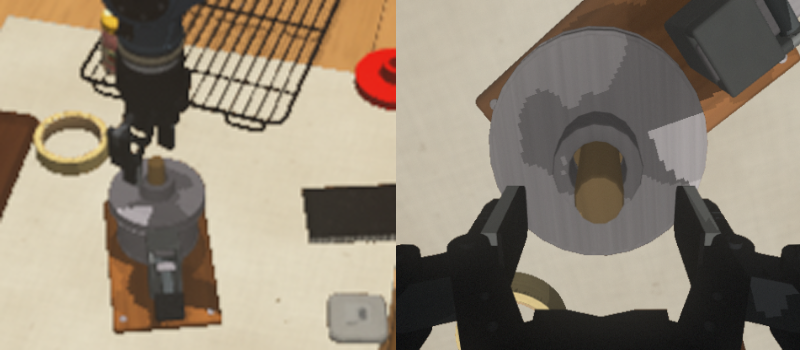

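The lids are released, nested and level, with the knob standing free. I'll level the tool, centre it on the collar and go down.

Request:
drive_tool(linear=[[3,-1,5],[3,-1,7],[0,0,7],[0,0,5],[0,0,2],[0,0,0],[0,0,0]], rot=[[0,0.7,0],[0,0.7,0],[0,0,0],[0,0,0],[0,0,0],[0,0,0],[0,0,0]], hand=[62,62,62,62,62,62,62])

```text
t: 14.45
tcp_pos: [0.5507, 0.146, 0.1655]
tool_rot: [0.154, 0.988, -0.001, -0.003]
force: [0.1, -0.0, -0.6]
finger_gap: 0.725
```

```bash
python3 st.py .552 .146 .164;  python3 - <<'E'
from h import *
m,im=snap('wrist','w10.png')
print('cover',fitcircle(m,im,.0895,.0565,(.552,.146),8)[:1],'collar',fitcircle(m,im,.1115,.021,(.552,.146),8)[:1])
E
```

```text
t 14.45 tcp [0.5507 0.146  0.1655] F [ 0.0555 -0.0352 -0.5794] gap 0.724646155058208
grasp pt [0.5503 0.1459 0.1115] toolz [-0.0066 -0.0005 -1.    ] levelling rot deg [-0.1453 -0.3508 -0.    ]
shift mm for TCP->T (level) [-1.2616  0.4519  1.5066]
cover [(64.4414, np.float64(0.551), np.float64(0.146))] collar [(31.8898, np.float64(0.552), np.float64(0.145))]
```

View pics/w10.png

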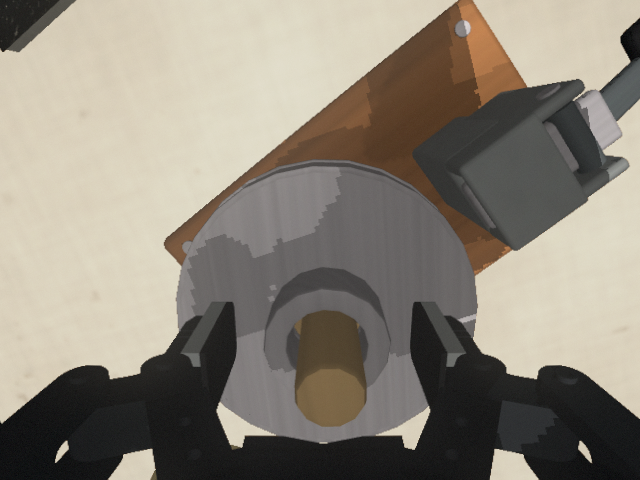

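The collar (325,335) is centred between the pads, with the fingertips just above the plate. I'll close on it.

Request:
drive_tool(linear=[[-1,0,0.5],[0,0,0],[0,0,0],[0,0,0],[0,0,0],[0,0,0]], rot=[[0,-0.3,0],[0,0,0],[0,0,0],[0,0,0],[0,0,0],[0,0,0]], hand=[45,38,34,30,30,30], force=40)

```text
t: 15.0
tcp_pos: [0.5519, 0.1458, 0.1656]
tool_rot: [0.154, 0.988, -0.001, 0.0]
force: [0.2, 0.6, -0.8]
finger_gap: 0.469
```

```bash
python3 st.py .552 .146 .164
```

```text
t 15.0 tcp [0.5519 0.1458 0.1656] F [ 0.2006  0.6389 -0.776 ] gap 0.4691585699514075
grasp pt [0.5519 0.1457 0.1116] toolz [ 0.0001 -0.0021 -1.    ] levelling rot deg [-0.1131  0.0452  0.    ]
shift mm for TCP->T (level) [-0.0054  0.2394  1.6238]
```

Request:
drive_tool(linear=[[0,0,-2],[0,0,-3],[0,0,-4],[0,0,-4],[0,0,-4],[0,0,-4],[0,0,-3],[0,0,0]], rot=[[0,0,0],[0,0,0],[0,0,0],[0,0,0],[0,0,0],[0,0,0],[0,0,0],[0,0,0]], hand=[30,30,30,30,30,30,30,30])

```text
t: 15.67
tcp_pos: [0.5516, 0.1458, 0.1921]
tool_rot: [0.154, 0.988, -0.001, -0.0]
force: [0.7, 1.0, -1.7]
finger_gap: 0.467
```

```bash
python3 st.py .552 .146 .164
```

```text
t 15.6667 tcp [0.5516 0.1458 0.1921] F [ 0.7193  0.9846 -1.6812] gap 0.4668410990209513
grasp pt [0.5516 0.1457 0.1381] toolz [-0.0004 -0.0022 -1.    ] levelling rot deg [-0.1282  0.0149  0.    ]
shift mm for TCP->T (level) [-0.29    0.3646 28.1275]
```

The load is 1.7 N, which is the cover alone. I'll keep lifting straight up.

Request:
drive_tool(linear=[[0,0,-4],[0,0,-6],[0,0,-8],[0,0,-8],[0,0,-8],[0,0,-8],[0,0,-8],[0,0,-8],[0,0,-7],[0,0,-5],[0,0,-3],[0,0,-1],[0,0,0],[0,0,0],[0,0,0],[0,0,0]], rot=[[0,0,0],[0,0,0],[0,0,0],[0,0,0],[0,0,0],[0,0,0],[0,0,0],[0,0,0],[0,0,0],[0,0,0],[0,0,0],[0,0,0],[0,0,0],[0,0,0],[0,0,0],[0,0,0]], hand=[30,30,30,30,30,30,30,30,30,30,30,30,30,30,30,30])

```text
t: 17.0
tcp_pos: [0.5511, 0.146, 0.2751]
tool_rot: [0.154, 0.988, -0.001, 0.0]
force: [0.1, 0.6, -1.8]
finger_gap: 0.467
```

```bash
python3 st.py .552 .146 .164; python3 - <<'E'
from h import *
mm,i=snap('side'); o=cv2.resize(i[180:350,230:400,::-1],(600,600),interpolation=cv2.INTER_CUBIC)
cv2.imwrite('pics/c11.png',o)
for l in ('inner_lid','lever_pad','cover_lid'):
    for d in cams.spot_point(l,'side')[:1]: print(l,d['score'],d['at'],atz(mm,d['at'],dict(inner_lid=.064,lever_pad=.076,cover_lid=.175)[l]))
print(manip.sense()['qd'])
E
```

```text
t 17.0 tcp [0.5511 0.146  0.2751] F [ 0.1414  0.62   -1.8212] gap 0.46746371952587795
grasp pt [0.5511 0.1458 0.2211] toolz [ 0.0002 -0.0022 -1.    ] levelling rot deg [-0.1137  0.0496 -0.    ]
shift mm for TCP->T (level) [ -0.7211   0.5308 111.0964]
inner_lid 0.89 [296.5, 287.9] [0.5503152  0.14795428 0.064     ]
lever_pad 0.49 [305.2, 331.2] [0.48584091 0.29932944 0.076     ]
cover_lid 0.88 [294.8, 254.6] [0.55710711 0.13471707 0.175     ]
[ 1.17239840e-04 -3.50268183e-03 -1.23225203e-03  3.64948442e-04
  1.85843484e-03  8.34272984e-05]
```

```bash
python3 - <<'E'
from h import *
for n in ('side','top'):
    mm,i=snap(n)
    for z in (.083,.086,.090): print(n,z,'flange',fitcircle(mm,i,z,.047,(.550,.146),8)[:1])
order.sign_off()
E
```

```text
side 0.083 flange [(99.5679, np.float64(0.548), np.float64(0.148))]
side 0.086 flange [(99.5643, np.float64(0.547), np.float64(0.15))]
side 0.09 flange [(99.4226, np.float64(0.546), np.float64(0.154))]
top 0.083 flange [(46.7728, np.float64(0.549), np.float64(0.145))]
top 0.086 flange [(46.7539, np.float64(0.547), np.float64(0.146))]
top 0.09 flange [(46.6819, np.float64(0.546), np.float64(0.146))]
the job is handed in; nothing more can be done
```

The job is handed in at about 17 s of the 61 s allowed. No verdict is reported, so this rests on my own checks.

I pressed the lever until it snapped down and stayed, then carried both lids by the knob and seated them on the tin. After letting go, I lifted the steel cover alone by its collar. It is still held.

**Checks that agreed:**
- **Lever:** a side picture after the press showed it down with the tongue clear of the mouth. The last detection, with the cover lifted, still put the pad close to where it lies when held down.
- **Cover:** the weight on the gripper was about 1.8 N, which is the cover alone. The tool was level to 0.003 rad and nearly at rest, and the cover stood about 110 mm above its nested place.
- **Inner lid:** the last side detection put it at (0.550, 0.148), about 2 mm from the tin's axis as that camera found it. Circle fits in the side and top pictures came within about 3 mm at the seated height.

**Checks that failed or disagreed:**
- **Cameras:** they differ by 3 to 4 mm on where the tin's axis is, so I went by positions relative to the tin within each camera.
- **Seated height:** the final circle fits scored nearly the same at every height tried, so they do not confirm how deep the inner lid sits. That rests on where the lids stopped on the way down and the load going onto the tin.
- **Last picture:** the viewer's limit of 12 was reached, so I could not look at the final scene and did not check the bystanders at the end.

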